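# Heft the salt boxes and tray up the full one

### The job

Only one of the three identical salt boxes on the shelf still has the block of rock salt in it; they are shut and look alike, so heft them to find out which. Fold the swinging utensil arm all the way back so that it is clear of the tray, stand the box with the salt upright in the serving tray, and leave the other two boxes standing on the shelf beside it. Do not knock a box over or disturb the skimmer, the spoon or the jug lid.

Things in the scene. Friction and masses are not known exactly. Their poses are not given: they have to be found in the camera images.
- salt_box_1: Salt box. One of three identical shut white plastic salt boxes: 80 mm along its own x, 56 mm along its own y, 88 mm tall, straight smooth walls, lid snapped shut and not to be opened, small thumb tab on its -x end. Origin: centre of its underside, z up. Whether it holds the rock salt cannot be seen and changes from start to start; with the salt it weighs 300 to 430 g, without 85 to 125 g.
- salt_box_2: Salt box. One of three identical shut white plastic salt boxes: 80 mm along its own x, 56 mm along its own y, 88 mm tall, straight smooth walls, lid snapped shut and not to be opened, small thumb tab on its -x end. Origin: centre of its underside, z up. Whether it holds the rock salt cannot be seen and changes from start to start; with the salt it weighs 300 to 430 g, without 85 to 125 g.
- salt_box_3: Salt box. One of three identical shut white plastic salt boxes: 80 mm along its own x, 56 mm along its own y, 88 mm tall, straight smooth walls, lid snapped shut and not to be opened, small thumb tab on its -x end. Origin: centre of its underside, z up. Whether it holds the rock salt cannot be seen and changes from start to start; with the salt it weighs 300 to 430 g, without 85 to 125 g.
- tray: Loose low steel serving tray, 130 mm along its x, 160 mm along its y, walls 4 mm thick and 16 mm high, flat floor 4 mm above its underside, 0.6 kg. It lies flat on the shelf between the salt boxes and the post of the utensil arm. Origin: centre of its underside.
- shelf: Fixed slatted acacia shelf, 398 mm deep (x), 1040 mm long (y), slats along y 50 mm wide with 8 mm gaps. Origin on the counter under its centre; its flat top is 75 mm above the origin. Everything on it stands at that height.
- utensil_arm (a joint): Angle of the level utensil arm about its upright post, rad: 0 folded right back against its stop (arm along the rack's +x, pointing away from the robot, beside the tray), growing clockwise seen from above as it swings over the tray, at most 1.95. It turns with light friction (under 1 N at the grip point) and stays where it is left.
- swing_pivot (a point): The arm's pivot on the axis of its post, at the mid height of the arm's bar (170 mm above the shelf top). The point turns with the arm: its x axis points along the arm, z up.
- swing_grip (a point): Point on the axis of the arm's bar where it is free to be taken or pushed, 155 mm from the pivot. The bar is a 12 mm round steel tube, bare from 122 to 190 mm from the pivot; a 20 mm black ball closes its end at 200 mm; three small fixed hooks hang 36 mm down from the bar at 45, 80 and 115 mm.
- rack: Fixed tilted rack clamp on the left of the shelf, gripping a 260 mm paella pan by its rim, leaning back 18 degrees. Origin: on the shelf top under the pan, x away from the robot, y left. Pan and rack: 140 mm to either side in y, -100 to +150 mm in x, up to 285 mm above the shelf. A base bar leads to the arm's post, 16 mm thick, at x -80, y -220 mm.
- skimmer: Bystander: steel skimmer lying flat, round blade 96 mm across at the origin, flat handle 290 mm long from the origin along its -x, 8 mm high.
- spoon: Bystander: beech spoon lying flat along its x, 260 mm long, about 20 mm high.
- jug_lid: Bystander: round blue ceramic jug lid, 96 mm across, 42 mm high with its knob. Origin: centre of its underside.

How it is judged:
By the outcome, as a careful person would: the job done as asked, in the order asked, and still so for the second after the job is handed in, with the robot touching nothing.
It also fails if it takes over 72 s, if anything falls off the work surface, if the arm or the gripper's body presses on something with over 40 N, if the wrist force passes 120 N, or if a joint passes its speed limit or range.

### The arm

A 6-joint arm with a two-finger parallel gripper is mounted at the origin on the work surface. World frame = base frame: x ahead of the robot, y to its left, z up, the work surface at z = 0. Lengths are in mm, angles in degrees, forces in N, time in s.
With the tool pointing down it reaches from about 350 to 850 mm from the base axis. Payload 8.1 kg.
Tool frame: the origin (TCP) lies midway between the tips of the shut fingers; the grasp point (between the pads) lies 19 mm behind it; z points along the fingers, y is the line along which they close (so a half turn about z gives the same grasp; the last joint's range is limited). The gripper opens to 85 mm and grips with 20 to 120 N. Pads are 22 mm wide; open, the fingers measure 114 mm over their backs; the gripper's body (76 mm by 85 mm) begins 54 mm behind the grasp point. The pads swing forward as they close: fully open they stand 13 mm farther back than shut.
Start: joints at [-77.773, 7.471, 85.268, -0, 87.261, -4.893], TCP at [176.644, -573.413, 231.292] pointing down, gripper open.
Joint ranges: [-169.43, 169.43], [-51.17, 129.36], [1.28, 143.12], [-76.62, 256.62], [0, 156.53], [-152.29, 152.29]. Speed limits (degrees/s): [136.94, 136.94, 159.86, 180, 180, 180].

### API

Orientations are given as [roll, pitch, yaw] about the fixed x, y, z axes, in that order (R = Rz(yaw) Ry(pitch) Rx(roll)).
In Python, from bench import sensors, optics, r gives the robot as it stands.
- The arm moves only by the tool apply_moves, never from a script. Its argument "targets" is a list of rows, each a list of 7 numbers: the shift along the tool's x, y, z in mm, then the turn, a rotation vector about the tool's x, y, z in rad, then the closure, from 0 (fully open) to 1 (shut). In form: [[x, y, z, wx, wy, wz, claw], ...]. A call has 1 to 20 rows; each row shifts and turns the commanded pose from where the row before left it, along the tool's axes as they then stand; what a row does not reach is not made up. A row lasts 1/8 s, in which the tool goes at most 62.5 mm and 10.7 degrees, less where a joint would pass 70% of its speed; a pose out of reach is approached as far as the arm can. A call is refused whole if a number of a shift passes 62.5 or a number of a turn 0.188, either way. A call with a gripper value outside its range is refused whole. The fingers move at their own pace and stop on an object; "force" is the grip in N (left out, the last holds). Time passes only in rows, so rows that do not move let the fingers close. It gives the time, the measured TCP pose, the force, the opening and the grip force at its end, in the units of the state.
- sensors.sense(): the state, without advancing time (a new reading comes with each control period).
- optics.snapshot(name): name is "scene" or "top" or "wrist"; returns the picture (400x640x3 uint8, red, green, blue); there is no depth.
- optics.get_calibration(name): a dict with "camera_matrix" (3x3 intrinsics, pixels), "pose" (4x4, takes a point from camera to world coordinates). Camera axes: x right, y down, z forward; pixel columns grow to the right and rows downward; lengths in mm; the calibration is good to about 2 mm. A picture is of the moment at which its call begins: read the wrist's pose just before it. get_calibration takes no time and is no camera call; for the wrist camera it gives the pose at the moment of the call.
- r.hand_in(): hands the job in; it is judged then, once.
The state is a dict: "time": time; "joint_pos": joint angles; "qd": joint speeds; "joint_efforts": joint torques, N m; "tool_pos": TCP position; "tcp_rot": TCP orientation; "ft_force": force on the tool from outside, world axes, zero at the start; "wrist_torque": the same for the moment, N m; "finger_gap": finger opening in mm; "grip_force": force on a finger pad.
Only numpy, scipy, OpenCV 4.12 (cv2) and the standard library are available. Lean on these libraries where they do the work, as an engineer would, in place of code of your own. Each camera call takes 0.05 s, during which the arm holds its last target. There are 200 camera calls.

## Working session

There is one attempt and no reset: what is moved stays moved. The work goes in short steps, Python scripts to look and compute and a tool call to move; the robot and the scene stay as the last step left them, time stands still between calls to the robot, and variables do not carry over. Pictures are saved under pics/ and viewed, at most 10 in all, crops included, and the job is handed in when it is done.

Besides the shell and the picture viewer there is one more tool, called after ">>>" as name([rows], argument=value, ...), one row to a line, values as JSON. apply_moves: Moves the arm, as the interface text tells. Its arguments: {"type":"object","properties":{"targets":{"type":"array"},"force":{"type":"number"}},"required":["targets"]}

```bash
mkdir -p pics; ls
python3 - <<'E'
from bench import sensors, optics, r
import cv2, numpy as np
s=sensors.sense(); print({k:np.round(v,2).tolist() for k,v in s.items()})
for n in ("scene","top"):
    im=optics.snapshot(n); cv2.imwrite(f"pics/{n}0.png",im[:,:,::-1])
    c=optics.get_calibration(n); print(n,np.round(c["camera_matrix"],1).tolist(),np.round(c["pose"],3).tolist())
E
```

```text
pics
{'time': 0.0, 'joint_pos': [-77.77, 7.52, 85.33, 0.0, 87.26, -4.89], 'qd': [0.02, 0.03, -0.06, 0.01, -0.06, 0.02], 'joint_efforts': [-0.0, -56.94, -50.06, -0.0, 0.01, 0.0], 'tool_pos': [176.53, -572.84, 230.22], 'tcp_rot': [-179.89, -0.01, 17.12], 'ft_force': [-0.07, -0.77, -0.72], 'wrist_torque': [0.0, -0.0, 0.04], 'grip_force': 0.0, 'finger_gap': 85.27}
scene [[461.1, 0.0, 323.0], [0.0, 461.1, 200.9], [0.0, 0.0, 1.0]] [[-0.393, 0.683, -0.616, 1269.504], [0.92, 0.303, -0.25, 271.192], [0.015, -0.664, -0.747, 929.182], [0.0, 0.0, 0.0, 1.0]]
top [[448.2, 0.0, 319.3], [0.0, 448.2, 198.6], [0.0, 0.0, 1.0]] [[0.003, -0.995, 0.104, 535.588], [-1.0, -0.001, 0.02, -2.806], [-0.019, -0.104, -0.994, 1176.101], [0.0, 0.0, 0.0, 1.0]]
```

View pics/scene0.png

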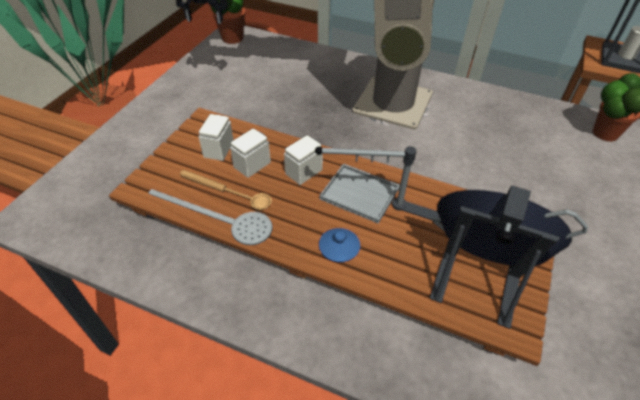

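View pics/top0.png

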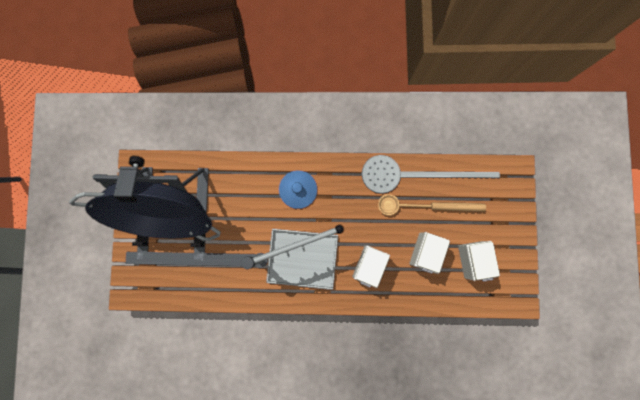

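The scene view shows three white boxes at (215,137), (250,152) and (303,159), the tray at (358,192), and the utensil arm from its post (408,155) to its ball (318,150). The top view shows the boxes at (480,261), (431,253) and (372,267), the tray at (303,260), the post at (250,262) and the ball at (339,229).

```bash
cat > h.py <<'E'
import numpy as np, cv2
from bench import sensors, optics, r
def ray(cal,px):
    K,P=np.array(cal["camera_matrix"]),np.array(cal["pose"])
    d=P[:3,:3]@np.linalg.solve(K,[px[0],px[1],1]); return P[:3,3],d/np.linalg.norm(d)
def onz(cal,px,z):
    o,d=ray(cal,px); return o+d*(z-o[2])/d[2]
def tri(c1,p1,c2,p2):
    o1,d1=ray(c1,p1);o2,d2=ray(c2,p2)
    t=np.linalg.lstsq(np.c_[d1,-d2],o2-o1,rcond=None)[0]
    a,b=o1+d1*t[0],o2+d2*t[1]; return (a+b)/2,np.linalg.norm(a-b)
def whites(im,roi,lo):
    hsv=cv2.cvtColor(im,cv2.COLOR_RGB2HSV); m=((hsv[...,1]<40)&(hsv[...,2]>lo)).astype(np.uint8)
    k=np.zeros_like(m);x0,y0,x1,y1=roi;k[y0:y1,x0:x1]=1
    return m*k
E
python3 - <<'E'
from h import *
T=cv2.imread("pics/top0.png")[:,:,::-1].copy();S=cv2.imread("pics/scene0.png")[:,:,::-1].copy()
ct,cs=optics.get_calibration("top"),optics.get_calibration("scene")
res={}
for n,im,roi in(("T",T,(345,225,510,295)),("S",S,(190,105,330,190))):
    for x,y in ([(480,255),(431,247),(372,265),(430,268),(485,278)] if n=="T" else [(215,124),(250,140),(303,147),(215,145)]): print(n,(x,y),im[y,x])
    m=whites(im,roi,215)
    cs_,_=cv2.findContours(m,cv2.RETR_EXTERNAL,cv2.CHAIN_APPROX_NONE)
    for c in sorted(cs_,key=cv2.contourArea):
        if cv2.contourArea(c)<80: continue
        R=cv2.minAreaRect(c);M=cv2.moments(c);cen=(M["m10"]/M["m00"],M["m01"]/M["m00"])
        cal=ct if n=="T" else cs
        q=cv2.approxPolyDP(c,4,True)[:,0]
        w=onz(cal,cen,163); print(n,np.round(cen,1),np.round(R[1],1),R[2],"w",w.round(0),[onz(cal,p,163)[:2].round(0).tolist() for p in q])
    cv2.imwrite("x.png",m)
    res[n]=cv2.resize(np.hstack([im[roi[1]:roi[3],roi[0]:roi[2]],cv2.cvtColor(m*255,cv2.COLOR_GRAY2RGB)[roi[1]:roi[3],roi[0]:roi[2]]]),(790,295))
cv2.imwrite("pics/c1.png",np.vstack([res["T"],res["S"]])[:,:,::-1])
print("ball",tri(ct,(339.5,229),cs,(318.5,150.5)),"post",tri(ct,(250,262),cs,(409,153)))
for p in [(271,230),(338,231),(335,289),(268,285)]: print("tray",onz(ct,p,91).round(0))
E
```

```text
T (480, 255) [242 241 237]
T (431, 247) [242 242 238]
T (372, 265) [242 242 239]
T (430, 268) [239 239 233]
T (485, 278) [176 177 169]
T [432.9 252.2] [23.1 33.5] 18.434946060180664 w [ 521. -237.  163.] [[564.0, -227.0], [495.0, -203.0], [479.0, -247.0], [548.0, -271.0]]
T [484.2 260. ] [35.5 22.9] 78.69007110595703 w [ 504. -350.  163.] [[546.0, -365.0], [535.0, -320.0], [464.0, -333.0], [471.0, -380.0]]
T [371.8 266.2] [23.7 34.2] 21.447736740112305 w [ 489. -101.  163.] [[534.0, -90.0], [463.0, -63.0], [448.0, -109.0], [514.0, -137.0]]
S (215, 124) [236 237 232]
S (250, 140) [235 235 232]
S (303, 147) [235 235 231]
S (215, 145) [151 152 140]
S [213.2 124.4] [16.6 25.4] 30.963754653930664 w [ 509. -350.  163.] [[479.0, -379.0], [546.0, -366.0], [539.0, -323.0], [469.0, -336.0]]
S [248.4 139.9] [14.6 29.5] 57.9946174621582 w [ 526. -237.  163.] [[500.0, -207.0], [489.0, -250.0], [551.0, -266.0], [561.0, -224.0]]
S [302.4 147.1] [15.5 28.6] 56.30992889404297 w [ 495. -102.  163.] [[468.0, -71.0], [457.0, -112.0], [517.0, -134.0], [534.0, -93.0]]
ball (array([569.38332695, -26.72211918, 241.22622636]), np.float64(0.2148937507981729)) post (array([500.53029789, 158.95412856, 245.54028535]), np.float64(1.61476679287485))
tray [572. 135.  91.]
tray [570. -27.  91.]
tray [432. -19.  91.]
tray [441. 141.  91.]
```

View pics/c1.png

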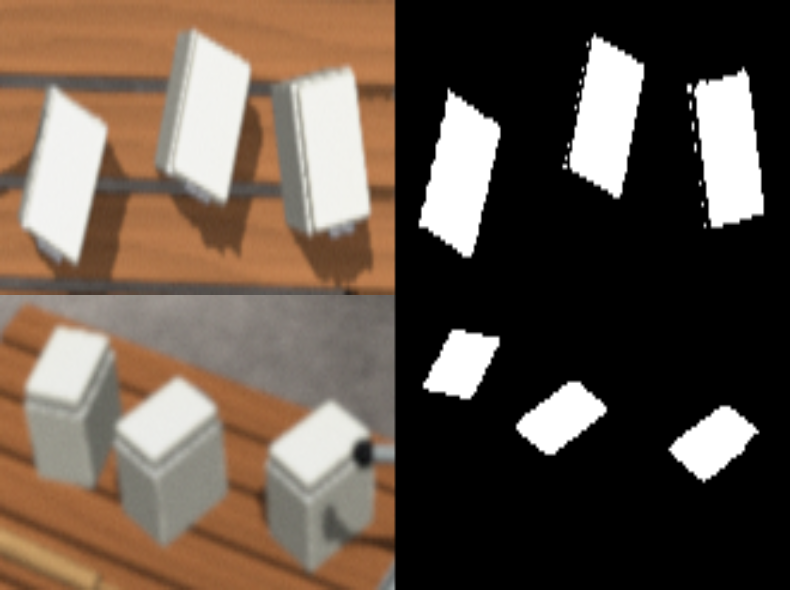

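The crop shows clean top-face masks for all three boxes in both views. The thumb tabs are on the robot side, so each box's +x points away from the robot.

Run:
```python
from h import *
T=cv2.imread("pics/top0.png")[:,:,::-1];S=cv2.imread("pics/scene0.png")[:,:,::-1]
ct,cs=optics.get_calibration("top"),optics.get_calibration("scene")
for a,b in (((484.2,260),(213.2,124.4)),((432.9,252.2),(248.4,139.9)),((371.8,266.2),(302.4,147.1))):
    print("box",*tri(ct,a,cs,b))
# tray: grey-blue low-sat region
for n,im,cal,roi in(("T",T,ct,(255,222,350,298)),("S",S,cs,(312,160,400,225))):
    hsv=cv2.cvtColor(im,cv2.COLOR_RGB2HSV);x0,y0,x1,y1=roi
    m=np.zeros(im.shape[:2],np.uint8);m[y0:y1,x0:x1]=((hsv[...,1]<60)&(hsv[...,2]>90))[y0:y1,x0:x1]
    m=cv2.morphologyEx(m,cv2.MORPH_CLOSE,np.ones((9,9)));m=cv2.morphologyEx(m,cv2.MORPH_OPEN,np.ones((9,9)))
    c=max(cv2.findContours(m,cv2.RETR_EXTERNAL,cv2.CHAIN_APPROX_NONE)[0],key=cv2.contourArea)
    q=cv2.approxPolyDP(cv2.convexHull(c),5,True)[:,0]
    print(n,q.tolist(),[onz(cal,p,91)[:2].round(0).tolist() for p in q])
    w=np.array([onz(cal,p,91)[:2] for p in c[:,0]],np.float32);print(cv2.minAreaRect(w))
for p,q in [((271,230),(327,196)),((335,289),(400,192))]: pass
```

```text
box [ 504.30159872 -352.92862207  158.10230251] 1.9900539347204704
box [ 521.22619167 -238.92572836  158.80594344] 1.9019108808911567
box [ 489.84975809 -102.55026716  158.76153382] 3.412930790488831
T [[255, 254], [272, 230], [336, 231], [333, 288], [267, 291]] [[514.0, 173.0], [572.0, 133.0], [570.0, -22.0], [434.0, -15.0], [427.0, 143.0]]
((499.3908996582031, 74.30083465576172), (145.43687438964844, 197.68699645996094), 0.13590499758720398)
S [[341, 166], [396, 183], [379, 219], [323, 199]] [[448.0, -14.0], [448.0, 136.0], [578.0, 134.0], [573.0, -12.0]]
((512.6710815429688, 59.735931396484375), (162.79537963867188, 139.88038635253906), 85.6895751953125)
```

>>> apply_moves([
  [0, 0, 0, 0, 0, 0.11, 0],
  [45.5, -19.5, 0, 0, 0, 0, 0],
  [45.5, -19.5, 0, 0, 0, 0, 0],
  [45.5, -19.5, 0, 0, 0, 0, 0],
  [45.5, -19.5, 0, 0, 0, 0, 0],
  [45.5, -19.5, 0, 0, 0, 0, 0],
  [45.5, -19.5, 0, 0, 0, 0, 0],
  [45.5, -19.5, 0, 0, 0, 0, 0],
  [45.5, -19.5, 0, 0, 0, 0, 0],
  [0, 0, 0, 0, 0, 0, 0],
  [0, 0, 0, 0, 0, 0, 0],
], force=30)

```text
time: 1.48
tool_pos: [504.5, -351.8, 230.7]
tcp_rot: [-180.0, 0.1, 10.9]
ft_force: [0.7, -0.6, -0.1]
finger_gap: 85.5
grip_force: 0.0
```

```bash
cat >> h.py <<'E'
def plan(x,y,z,yaw):
    s=sensors.sense();y0=s["tcp_rot"][2];d=np.array([x,y,z])-s["tool_pos"];a=np.radians(yaw)
    print("t",s["time"],"tcp",np.round(s["tool_pos"],1),np.round(s["tcp_rot"],1),"F",np.round(s["ft_force"],2),"gap",s["finger_gap"],"->wz",round(np.radians((y0-yaw+180)%360-180),3),
     "then tool",np.round([np.cos(a)*d[0]+np.sin(a)*d[1],np.sin(a)*d[0]-np.cos(a)*d[1],-d[2]],1))
def wristbox(name,z=163,lo=215):
    cal=optics.get_calibration("wrist");im=optics.snapshot("wrist");cv2.imwrite(f"pics/{name}.png",im[:,:,::-1])
    m=whites(im,(0,0,640,400),lo);m=cv2.morphologyEx(m,cv2.MORPH_OPEN,np.ones((5,5)))
    for c in cv2.findContours(m,cv2.RETR_EXTERNAL,cv2.CHAIN_APPROX_NONE)[0]:
        if cv2.contourArea(c)<1500: continue
        w=np.array([onz(cal,p,z)[:2] for p in c[:,0]],np.float32);R=cv2.minAreaRect(w)
        print("wrist",[np.round(v,1).tolist() for v in R],"px",cv2.boundingRect(c))
E
python3 - <<'E'
from h import *
plan(505,-352,112,10.8)
wristbox("w1")
E
```

```text
t 1.475 tcp [ 504.5 -351.8  230.7] [-1.80e+02  1.00e-01  1.09e+01] F [ 0.73 -0.64 -0.06] gap 85.5058211366119 ->wz 0.001 then tool [  0.5   0.3 118.7]
wrist [[506.7, -353.0], [72.8, 48.7], 9.6] px (281, 160, 74, 103)
wrist [[523.6, -240.2], [48.6, 72.7], 70.8] px (98, 90, 109, 130)
```

View pics/w1.png

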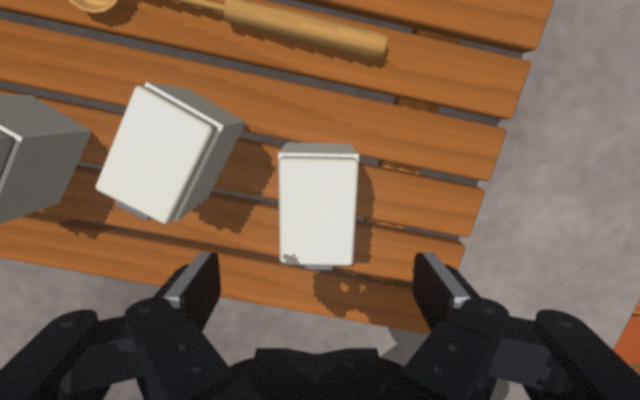

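The wrist view shows box A at (318,207) centred between the open fingers and box B at (160,155). Both agree with the triangulated positions to within about 3 mm.

>>> apply_moves([
  [2, 1, 40, 0, 0, 0, 0],
  [0, 0, 40, 0, 0, 0, 0],
  [0, 0, 28, 0, 0, 0, 0],
  [0, 0, 10, 0, 0, 0, 0],
  [0, 0, 0, 0, 0, 0, 1],
  [0, 0, 0, 0, 0, 0, 1],
  [0, 0, 0, 0, 0, 0, 1],
  [0, 0, 0, 0, 0, 0, 1],
  [0, 0, 0, 0, 0, 0, 1],
], force=30)

```text
time: 2.65
tool_pos: [507.9, -353.4, 115.2]
tcp_rot: [179.9, -0.1, 10.8]
ft_force: [-0.4, -1.0, 5.9]
finger_gap: 55.9
grip_force: 34.0
```

>>> apply_moves([
  [0, 0, -10, 0, 0, 0, 1],
  [0, 0, -15, 0, 0, 0, 1],
  [0, 0, 0, 0, 0, 0, 1],
  [0, 0, 0, 0, 0, 0, 1],
  [0, 0, 0, 0, 0, 0, 1],
])

```text
time: 3.28
tool_pos: [506.7, -352.2, 137.6]
tcp_rot: [-180.0, 0.0, 10.8]
ft_force: [0.4, 0.7, -0.8]
finger_gap: 55.9
grip_force: 33.2
```

```bash
cat >> h.py <<'E'
def heft():
    f=[]
    for _ in range(6): optics.snapshot("top"); f.append(sensors.sense()["ft_force"][2])
    print("Fz",np.round(f,2),"mean",np.mean(f))
E
python3 - <<'E'
from h import *
heft(); plan(507,-353,112,10.8)
E
```

```text
Fz [-0.92 -1.11 -1.08 -1.64 -0.52 -1.6 ] mean -1.1438563249263838
t 3.575 tcp [ 507.  -352.4  138.1] [-180.     0.    10.8] F [ 0.03 -0.28 -1.6 ] gap 55.139684567838245 ->wz 0.0 then tool [-0.1  0.6 26.1]
```

Box A pulls about 1.1 N, so it is empty. Next I set it down and move to B.

>>> apply_moves([
  [0, 0, 12, 0, 0, 0, 1],
  [0, 0, 10, 0, 0, 0, 1],
  [0, 0, 2.5, 0, 0, 0, 1],
  [0, 0, 0, 0, 0, 0, 1],
  [0, 0, 0, 0, 0, 0, 0.5],
  [0, 0, 0, 0, 0, 0, 0],
  [0, 0, 0, 0, 0, 0, 0],
  [0, 0, 0, 0, 0, 0, 0],
  [0, 0, -50, 0, 0, 0, 0],
  [0, 0, -50, 0, 0, 0, 0],
  [0, 0, 0, 0, 0, 0.17, 0],
  [0, 0, 0, 0, 0, 0.17, 0],
  [0, 0, 0, 0, 0, 0.17, 0],
  [0, -37, 0, 0, 0, 0, 0],
  [-12, -38, 0, 0, 0, 0, 0],
  [-6, -37, 0, 0, 0, 0, 0],
  [0, 0, 0, 0, 0, 0, 0],
  [0, 0, 0, 0, 0, 0, 0],
])

```text
time: 5.82
tool_pos: [525.4, -240.8, 213.7]
tcp_rot: [180.0, -0.0, -18.4]
ft_force: [-0.7, -0.6, 0.4]
finger_gap: 85.2
grip_force: 0.0
```

Run:
```python
from h import *
plan(523,-240,112,-18)
wristbox("w2")
```

```text
t 5.825 tcp [ 525.4 -240.8  213.7] [180.   -0.  -18.4] F [-0.68 -0.65  0.36] gap 85.1635179189291 ->wz -0.007 then tool [-2.500e+00 -1.000e-01  1.017e+02]
wrist [[523.9, -240.0], [49.5, 73.0], 70.6] px (276, 171, 81, 109)
wrist [[506.8, -353.4], [74.0, 49.8], 10.2] px (440, 128, 114, 121)
```

>>> apply_moves([
  [-1.5, 0, 35, 0, 0, 0.015, 0],
  [0, 0, 35, 0, 0, 0, 0],
  [0, 0, 22, 0, 0, 0, 0],
  [0, 0, 8, 0, 0, 0, 0],
  [0, 0, 0, 0, 0, 0, 1],
  [0, 0, 0, 0, 0, 0, 1],
  [0, 0, 0, 0, 0, 0, 1],
  [0, 0, 0, 0, 0, 0, 1],
  [0, 0, 0, 0, 0, 0, 1],
  [0, 0, -10, 0, 0, 0, 1],
  [0, 0, -15, 0, 0, 0, 1],
  [0, 0, 0, 0, 0, 0, 1],
  [0, 0, 0, 0, 0, 0, 1],
  [0, 0, 0, 0, 0, 0, 1],
])

```text
time: 7.62
tool_pos: [523.6, -239.8, 138.2]
tcp_rot: [-180.0, 0.1, -19.3]
ft_force: [1.4, -0.1, -1.2]
finger_gap: 55.8
grip_force: 33.4
```

Run:
```python
from h import *
heft(); plan(524,-240,112,-19)
```

```text
Fz [-0.75 -0.93 -0.21 -1.08 -2.3  -1.56] mean -1.1362742403613924
t 7.925 tcp [ 523.8 -240.   138.6] [-180.     0.   -19.3] F [ 0.    1.11 -1.56] gap 55.69053517790198 ->wz -0.005 then tool [ 0.2 -0.1 26.6]
```

Box B also pulls about 1.1 N, so C should hold the salt. I'll set B down and heft C to confirm.

>>> apply_moves([
  [0, 0, 12, 0, 0, 0, 1],
  [0, 0, 10, 0, 0, 0, 1],
  [0, 0, 2.5, 0, 0, 0, 1],
  [0, 0, 0, 0, 0, 0, 1],
  [0, 0, 0, 0, 0, 0, 0.5],
  [0, 0, 0, 0, 0, 0, 0],
  [0, 0, 0, 0, 0, 0, 0],
  [0, 0, 0, 0, 0, 0, 0],
  [0, 0, -50, 0, 0, 0, 0],
  [0, 0, -50, 0, 0, 0, 0],
  [0, 0, 0, 0, 0, 0.02, 0],
  [-27, -39, 0, 0, 0, 0, 0],
  [-27, -39, 0, 0, 0, 0, 0],
  [-26, -39, 0, 0, 0, 0, 0],
  [0, 0, 0, 0, 0, 0, 0],
  [0, 0, 0, 0, 0, 0, 0],
])

```text
time: 9.93
tool_pos: [489.6, -102.7, 213.7]
tcp_rot: [180.0, 0.0, -20.4]
ft_force: [0.7, -0.0, -0.2]
finger_gap: 85.3
grip_force: 0.0
```

Run:
```python
from h import *
plan(490,-102,112,-20.5)
wristbox("w3",lo=205)
```

```text
t 9.925 tcp [ 489.6 -102.7  213.7] [180.    0.  -20.4] F [ 0.68 -0.02 -0.22] gap 85.27296999474008 ->wz 0.002 then tool [ 1.000e-01 -8.000e-01  1.017e+02]
wrist [[491.8, -103.9], [49.8, 74.1], 67.7] px (277, 163, 83, 112)
wrist [[522.7, -238.9], [50.7, 73.8], 70.9] px (470, 23, 108, 138)
```

>>> apply_moves([
  [2, 0, 35, 0, 0, 0.033, 0],
  [0, 0, 35, 0, 0, 0, 0],
  [0, 0, 22, 0, 0, 0, 0],
  [0, 0, 8, 0, 0, 0, 0],
  [0, 0, 0, 0, 0, 0, 1],
  [0, 0, 0, 0, 0, 0, 1],
  [0, 0, 0, 0, 0, 0, 1],
  [0, 0, 0, 0, 0, 0, 1],
  [0, 0, 0, 0, 0, 0, 1],
  [0, 0, -10, 0, 0, 0, 1],
  [0, 0, -15, 0, 0, 0, 1],
  [0, 0, 0, 0, 0, 0, 1],
  [0, 0, 0, 0, 0, 0, 1],
  [0, 0, 0, 0, 0, 0, 1],
], force=45)

```text
time: 11.72
tool_pos: [491.2, -103.0, 138.7]
tcp_rot: [-180.0, 0.1, -22.3]
ft_force: [-0.1, -0.9, -4.2]
finger_gap: 54.8
grip_force: 48.8
```

Run:
```python
from h import *
heft(); plan(492,-104,112,-22.3)
```

```text
Fz [-3.25 -3.66 -3.77 -3.56 -3.61 -3.97] mean -3.6368671268405777
t 12.025 tcp [ 491.5 -103.2  139.1] [-180.     0.   -22.3] F [-1.39  0.14 -3.97] gap 55.19162791157395 ->wz -0.0 then tool [ 0.8  0.6 27.1]
```

Box C pulls about 3.6 N, so it holds the salt. I'll set it down and go fold the arm, starting behind the bar with the fingers closed.

>>> apply_moves([
  [0, 0, 12, 0, 0, 0, 1],
  [0, 0, 10, 0, 0, 0, 1],
  [0, 0, 2.5, 0, 0, 0, 1],
  [0, 0, 0, 0, 0, 0, 1],
  [0, 0, 0, 0, 0, 0, 0.5],
  [0, 0, 0, 0, 0, 0, 0],
  [0, 0, 0, 0, 0, 0, 0],
  [0, 0, 0, 0, 0, 0, 0],
  [0, 0, -58, 0, 0, 0, 0],
  [0, 0, -60, 0, 0, 0, 0],
  [0, 0, -60, 0, 0, 0, 0],
  [0, 0, 0, 0, 0, -0.13, 1],
  [0, 0, 0, 0, 0, -0.13, 1],
  [0, 0, 0, 0, 0, -0.13, 1],
  [10, -48, 0, 0, 0, 0, 1],
  [10, -48, 0, 0, 0, 0, 1],
  [0, 0, 0, 0, 0, 0, 1],
  [0, 0, 0, 0, 0, 0, 1],
])

```text
time: 14.28
tool_pos: [511.5, -7.3, 292.6]
tcp_rot: [180.0, 0.0, 0.1]
ft_force: [0.2, -0.2, -0.8]
finger_gap: -0.2
grip_force: 0.0
```

Run:
```python
from h import *
plan(512,-8,222,0)
im=optics.snapshot("wrist");sc=optics.snapshot("scene")
cv2.imwrite("pics/p4.png",np.vstack([cv2.resize(im,(480,300)),cv2.resize(sc,(480,300))])[:,:,::-1])
```

```text
t 14.275 tcp [511.5  -7.3 292.6] [1.8e+02 0.0e+00 1.0e-01] F [ 0.24 -0.17 -0.84] gap -0.1927738375588972 ->wz 0.002 then tool [ 0.5  0.7 70.6]
```

View pics/p4.png

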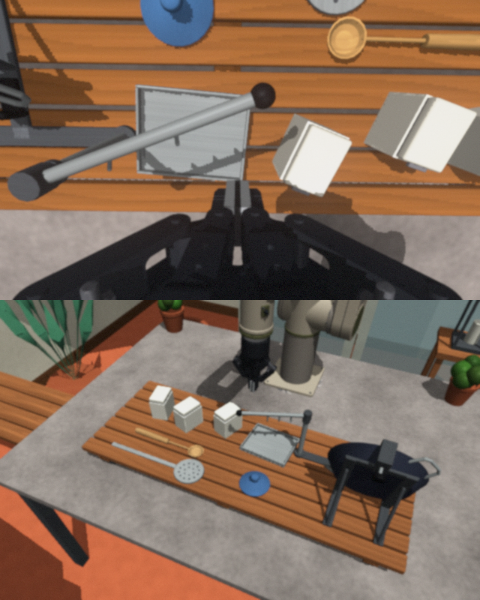

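The wrist view shows the closed fingers at (240,190), behind the bar that runs from the post (25,185) to the ball (263,95). All the boxes are still standing.

>>> apply_moves([
  [0, 0, 35, 0, 0, 0, 1],
  [0, 0, 35, 0, 0, 0, 1],
  [11, -7, 0, 0, 0, 0, 1],
  [11, -7, 0, 0, 0, 0, 1],
  [16.5, -7, 0, 0, 0, 0, 1],
  [16.5, -7, 0, 0, 0, 0, 1],
  [16.5, -7, 0, 0, 0, 0, 1],
  [13.5, -12, 0, 0, 0, 0, 1],
  [13.5, -12, 0, 0, 0, 0, 1],
  [13.5, -12, 0, 0, 0, 0, 1],
  [7, -12, 0, 0, 0, 0, 1],
  [7, -12, 0, 0, 0, 0, 1],
  [7, -12, 0, 0, 0, 0, 1],
  [4, -10, 0, 0, 0, 0, 1],
  [0, 0, 0, 0, 0, 0, 1],
])

```text
time: 16.25
tool_pos: [648.5, 110.8, 222.6]
tcp_rot: [-180.0, 0.0, 0.1]
ft_force: [0.4, -0.1, -0.6]
finger_gap: 0.1
grip_force: 0.0
```

Run:
```python
from h import *
plan(655,138,222,0)
im=optics.snapshot("wrist");sc=optics.snapshot("top")
cv2.imwrite("pics/p5.png",np.vstack([cv2.resize(im,(480,300)),cv2.resize(sc,(480,300))])[:,:,::-1])
```

```text
t 16.25 tcp [648.5 110.8 222.6] [-1.8e+02  0.0e+00  1.0e-01] F [ 0.36 -0.05 -0.56] gap 0.09468130928786442 ->wz 0.002 then tool [  6.5 -27.2   0.6]
```

View pics/p5.png

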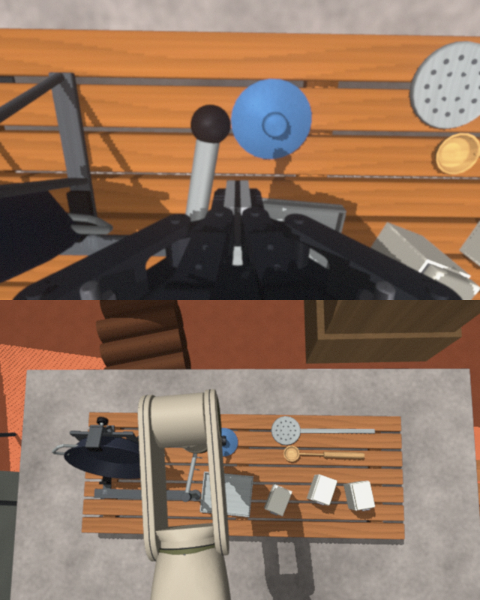

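The wrist view shows the bar, with its ball at (210,125), pushed ahead of the fingers at (235,190) and almost folded. Next I push in small steps to the stop.

>>> apply_moves([
  [1, -6, 0, 0, 0, 0, 1],
  [1, -6, 0, 0, 0, 0, 1],
  [0.5, -4, 0, 0, 0, 0, 1],
  [0, -3, 0, 0, 0, 0, 1],
])

```text
time: 16.85
tool_pos: [651.0, 129.2, 222.8]
tcp_rot: [180.0, -0.0, 0.1]
ft_force: [0.1, -0.2, 0.3]
finger_gap: -0.1
grip_force: 0.2
```

>>> apply_moves([
  [0, -2, 0, 0, 0, 0, 1],
  [0, 0, 0, 0, 0, 0, 1],
])

```text
time: 17.1
tool_pos: [650.9, 131.1, 222.8]
tcp_rot: [-180.0, 0.0, 0.1]
ft_force: [0.6, -0.5, 0.4]
finger_gap: 0.1
grip_force: 0.0
```

>>> apply_moves([
  [0, -2, 0, 0, 0, 0, 1],
  [0, 0, 0, 0, 0, 0, 1],
])

```text
time: 17.35
tool_pos: [650.9, 133.0, 222.8]
tcp_rot: [-180.0, 0.0, 0.0]
ft_force: [-0.4, 0.9, -1.0]
finger_gap: 0.1
grip_force: 0.0
```

>>> apply_moves([
  [0, -2, 0, 0, 0, 0, 1],
  [0, 0, 0, 0, 0, 0, 1],
])

```text
time: 17.6
tool_pos: [650.9, 135.1, 222.8]
tcp_rot: [-180.0, -0.0, 0.1]
ft_force: [-0.3, -0.2, -0.2]
finger_gap: 0.0
grip_force: 0.0
```

>>> apply_moves([
  [0, -2, 0, 0, 0, 0, 1],
  [0, -2, 0, 0, 0, 0, 1],
  [0, 0, 0, 0, 0, 0, 1],
])

```text
time: 17.98
tool_pos: [650.9, 139.1, 222.8]
tcp_rot: [180.0, 0.0, 0.1]
ft_force: [0.6, 0.1, -0.2]
finger_gap: -0.2
grip_force: 0.1
```

>>> apply_moves([
  [0, -2, 0, 0, 0, 0, 1],
  [0, 0, 0, 0, 0, 0, 1],
])

```text
time: 18.23
tool_pos: [650.9, 139.4, 222.8]
tcp_rot: [179.9, 0.0, -0.0]
ft_force: [-1.0, -6.7, 1.9]
finger_gap: -0.4
grip_force: 3.5
```

>>> apply_moves([
  [0, -2, 0, 0, 0, 0, 1],
  [0, 0, 0, 0, 0, 0, 1],
])

```text
time: 18.48
tool_pos: [650.9, 139.6, 222.8]
tcp_rot: [179.7, 0.0, -0.1]
ft_force: [-1.3, -13.7, 2.8]
finger_gap: 0.1
grip_force: 6.9
```

The stop is reached (13.7 N against it). I back off and look at the tray on the way to box C.

>>> apply_moves([
  [0, 15, 0, 0, 0, 0, 1],
  [-10, 25, 0, 0, 0, 0, 1],
  [0, 0, -35, 0, 0, 0, 1],
  [0, 0, -35, 0, 0, 0, 1],
  [-47, 17, 0, 0, 0, 0, 1],
  [-47, 17, 0, 0, 0, 0, 0],
  [-47, 17, 0, 0, 0, 0, 0],
  [-47, 17, 0, 0, 0, 0, 0],
  [0, 0, 0, 0, 0, 0, 0],
  [0, 0, 0, 0, 0, 0, 0],
])

```text
time: 19.73
tool_pos: [453.4, 34.8, 293.4]
tcp_rot: [-180.0, -0.1, 0.0]
ft_force: [0.2, -0.1, 0.2]
finger_gap: 85.3
grip_force: 0.0
```

Run:
```python
from h import *
plan(492,-104,112,-22.3)
wristbox("w6",lo=205)
im=cv2.imread("pics/w6.png")
t=optics.snapshot("top")[190:310,220:520,::-1]
cv2.imwrite("pics/p6.png",np.vstack([cv2.resize(im,(560,350)),cv2.resize(t,(560,224))]))
```

```text
t 19.725 tcp [453.4  34.8 293.4] [-1.8e+02 -1.0e-01  0.0e+00] F [ 0.17 -0.1   0.21] gap 85.26382570538405 ->wz 0.39 then tool [ 88.3 113.8 181.4]
wrist [[490.9, -102.3], [50.3, 73.5], 67.9] px (434, 98, 93, 101)
```

View pics/p6.png

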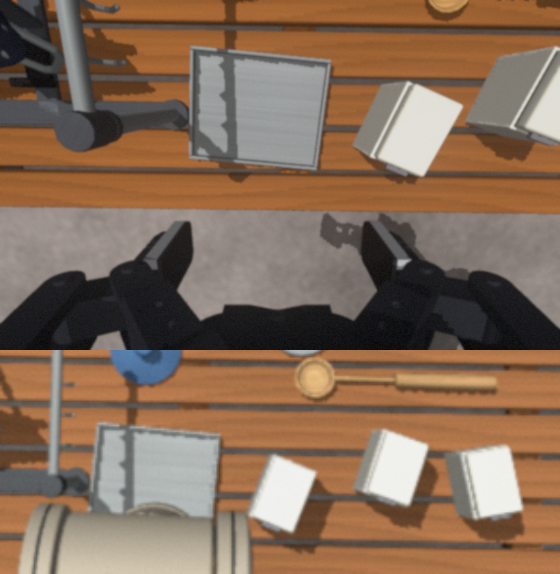

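The wrist view shows the arm folded back, clear of the tray, whose corners are at (191,47), (330,61), (317,170) and (191,160) in the half-size frame. Box C is at (410,128).

Run:
```python
from h import *
cal=optics.get_calibration("wrist");k=640/560
C=[(191,47),(330,61),(317,170),(191,160)]
W=np.array([onz(cal,(x*k,y*k),91)[:2] for x,y in C],np.float32)
print(W.round(1).tolist(),W.mean(0),cv2.minAreaRect(W))
ct=optics.get_calibration("top")
for p,q in zip(C,[(272,230),(337.5,231.5),(335,289),(268,286)]): print(tri(cal,(p[0]*k,p[1]*k),ct,q))
```

```text
[[576.4000244140625, 130.10000610351562], [562.0, -26.0], [434.70001220703125, -16.299999237060547], [447.29998779296875, 140.5]] [505.1108    57.051567] ((505.5638427734375, 56.876243591308594), (157.29042053222656, 129.59132385253906), 85.40723419189453)
(array([573.98370375, 130.98685303,  93.52391032]), np.float64(5.293558276411622))
(array([566.49023442, -27.33720632,  75.21004221]), np.float64(6.116659172532489))
(array([429.90060095, -19.47262443,  71.66108313]), np.float64(0.8283769691899222))
(array([438.82254943, 146.11103633,  65.75149816]), np.float64(7.038992832156001))
```

>>> apply_moves([
  [0, 0, 0, 0, 0, 0.13, 0],
  [0, 0, 0, 0, 0, 0.13, 0],
  [0, 0, 0, 0, 0, 0.13, 0],
  [29.5, 38, 0, 0, 0, 0, 0],
  [29.5, 38, 0, 0, 0, 0, 0],
  [29, 38, 0, 0, 0, 0, 0],
  [0, 0, 50, 0, 0, 0, 0],
  [0, 0, 0, 0, 0, 0, 0],
  [0, 0, 0, 0, 0, 0, 0],
], force=50)

```text
time: 20.95
tool_pos: [491.8, -103.7, 243.9]
tcp_rot: [-180.0, -0.0, -22.2]
ft_force: [0.8, -0.4, 0.8]
finger_gap: 85.1
grip_force: 0.0
```

Run:
```python
from h import *
plan(492,-103.5,112,-22.3)
wristbox("w7",lo=205)
```

```text
t 20.95 tcp [ 491.8 -103.7  243.9] [-180.    -0.   -22.2] F [ 0.79 -0.36  0.76] gap 85.10082341525887 ->wz 0.001 then tool [ 1.000e-01 -2.000e-01  1.319e+02]
wrist [[491.0, -102.8], [50.2, 73.4], 67.8] px (280, 162, 72, 98)
wrist [[522.7, -239.0], [50.5, 73.8], 70.7] px (448, 31, 87, 122)
```

>>> apply_moves([
  [0, 0, 45, 0, 0, 0, 0],
  [0, 0, 45, 0, 0, 0, 0],
  [0, 0, 30, 0, 0, 0, 0],
  [0, 0, 10, 0, 0, 0, 0],
  [0, 0, 0, 0, 0, 0, 1],
  [0, 0, 0, 0, 0, 0, 1],
  [0, 0, 0, 0, 0, 0, 1],
  [0, 0, 0, 0, 0, 0, 1],
  [0, 0, 0, 0, 0, 0, 1],
  [0, 0, -10, 0, 0, 0, 1],
  [0, 0, -30, 0, 0, 0, 1],
  [0, 0, -30, 0, 0, 0, 1],
  [0, 0, 0, 0, 0, -0.155, 1],
  [0, 0, 0, 0, 0, -0.155, 1],
  [0, -35, 0, 0, 0, 0, 1],
  [0, -45, 0, 0, 0, 0, 1],
  [0, -45, 0, 0, 0, 0, 1],
  [0, -35, 0, 0, 0, 0, 1],
  [0, 0, 0, 0, 0, 0, 1],
  [0, 0, 0, 0, 0, 0, 1],
], force=50)

```text
time: 23.5
tool_pos: [503.6, 55.0, 182.9]
tcp_rot: [180.0, 0.0, -4.5]
ft_force: [-0.3, 0.0, -4.1]
finger_gap: 55.2
grip_force: 57.2
```

>>> apply_moves([
  [0, 0, 25, 0, 0, 0, 1],
  [0, 0, 25, 0, 0, 0, 1],
  [0, 0, 10, 0, 0, 0, 1],
  [0, 0, 0, 0, 0, 0, 1],
])

```text
time: 24.0
tool_pos: [503.3, 54.7, 122.3]
tcp_rot: [180.0, 0.1, -4.6]
ft_force: [0.0, -0.4, -3.5]
finger_gap: 55.3
grip_force: 57.0
```

>>> apply_moves([
  [0, 0, 2, 0, 0, 0, 1],
  [0, 0, 1.5, 0, 0, 0, 1],
  [0, 0, 0, 0, 0, 0, 1],
])

```text
time: 24.38
tool_pos: [504.1, 55.5, 119.7]
tcp_rot: [-180.0, -0.0, -4.5]
ft_force: [0.3, 0.0, -3.7]
finger_gap: 55.0
grip_force: 57.1
```

>>> apply_moves([
  [0, 0, 1, 0, 0, 0, 1],
  [0, 0, 0, 0, 0, 0, 1],
])

```text
time: 24.62
tool_pos: [504.1, 55.5, 119.4]
tcp_rot: [-180.0, -0.0, -4.5]
ft_force: [-4.9, 0.9, 6.0]
finger_gap: 55.2
grip_force: 58.2
```

>>> apply_moves([
  [0, 0, 1, 0, 0, 0, 1],
  [0, 0, 0, 0, 0, 0, 1],
])

```text
time: 24.88
tool_pos: [504.2, 55.5, 119.4]
tcp_rot: [180.0, -0.1, -4.5]
ft_force: [-9.2, -0.1, 13.5]
finger_gap: 55.3
grip_force: 59.4
```

>>> apply_moves([
  [0, 0, -1, 0, 0, 0, 1],
  [0, 0, 0, 0, 0, 0, 0.5],
  [0, 0, 0, 0, 0, 0, 0],
  [0, 0, 0, 0, 0, 0, 0],
  [0, 0, 0, 0, 0, 0, 0],
  [0, 0, -20, 0, 0, 0, 0],
  [0, 0, -50, 0, 0, 0, 0],
  [0, 0, -50, 0, 0, 0, 0],
  [0, 0, -50, 0, 0, 0, 0],
  [-50, 0, 0, 0, 0, 0, 0],
  [-50, 0, 0, 0, 0, 0, 0],
  [-30, 40, 0, 0, 0, 0, 0],
  [0, 60, 0, 0, 0, 0, 0],
  [0, 60, 0, 0, 0, 0, 0],
  [0, 60, 0, 0, 0, 0, 0],
  [0, 60, 0, 0, 0, 0, 0],
  [0, 0, 0, 0, 0, 0, 0],
  [0, 0, 0, 0, 0, 0, 0],
])

```text
time: 27.12
tool_pos: [351.9, -213.4, 288.1]
tcp_rot: [-180.0, 0.0, -4.6]
ft_force: [-0.7, -1.2, 0.2]
finger_gap: 85.6
grip_force: 0.0
```

Run:
```python
from h import *
a=optics.snapshot("top")[140:320,100:540];b=optics.snapshot("scene")[80:330,100:560]
cv2.imwrite("pics/end.png",np.vstack([cv2.resize(a,(640,262)),cv2.resize(b,(640,330))])[:,:,::-1])
```

```text
(no output)
```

View pics/end.png

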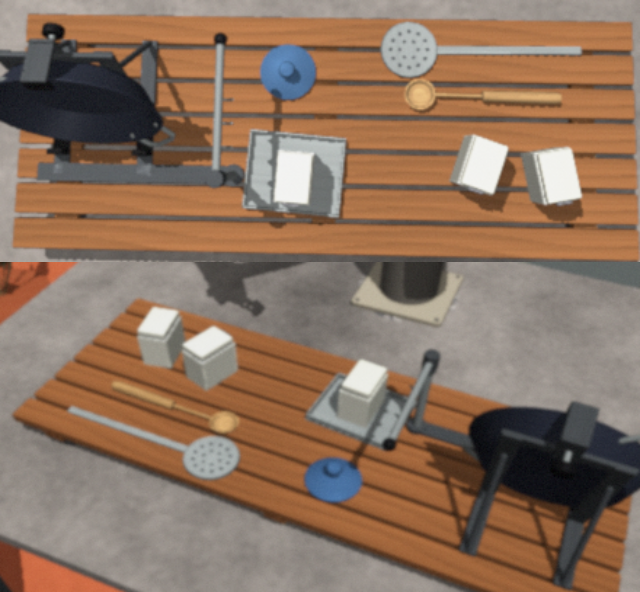

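The top view shows the salt box upright in the tray at (295,175) and the arm folded along x at (220,105). The other two boxes are standing at (480,165) and (553,175), and the bystanders are where they were.

```bash
python3 -c "
from bench import r
print(r.hand_in())"
```

```text
the job is handed in; nothing more can be done
None
```

I folded the utensil arm back to its stop, stood the salt box (hefted at about 3.6 N, against 1.1 N for the other two) upright in the tray, left the two empties standing on the shelf, and handed the job in at about 27 s.

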